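# Firmness check of a cheese loaf, held at load on the lever stand

## Task

Check the firmness of the pale-yellow cheese loaf on the lever stand: take it from the white board, lay it flat and lengthwise on the stand's base, centred on the line and slid back against the stop, so that the round plate will come down on the middle of its top. Then bring the stand's lever down gently until the gauge needle stands in the green band (about 10 N), never letting it run into the red, and keep it in the green for at least three seconds: the program finishes while still holding the lever there. Leave the other cheeses and everything else on the table where they are.

Things in the scene. Friction and masses are not known exactly. Their poses are not given: they have to be found in the camera images.
- loaf: The sample: pale-yellow cheese loaf in wrap, with a small paper label on top; 120 mm long (its x), 58 wide (its y), 52 high, edges rounded 7 mm, about 0.4 kg, a rigid block. Origin: centre of its underside. It starts on the white board in any of three places.
- board: White board, 330 (its x) x 210 (its y) x 12 mm high, fixed. Origin: centre of its underside. The three cheese blocks lie on it side by side, long sides across the board (along its y), centres 112 mm apart, about 50 mm clear between neighbours.
- stand: Grey lever-operated firmness stand, fixed. Origin: on the table straight below the axis of its round pressing plate; z up; its front, open for loading, faces its own -x. Base plate: x from -150 to +130 mm, y +-85 mm, flat top 22 mm above the table, with a thin dark centre line along x. In front of x = -20 mm nothing stands above the base within y +-100 mm.
- plate_axis (a point): Point on the top of the stand's base (22 mm above the table) straight below the middle of the round plate: the loaf's underside centre belongs here, its length along the stand's x.
- back_stop (a point): Middle of the front face of the low steel back stop on the stand's base, halfway up (29 mm above the table): 70 mm wide, 14 mm high, at x = +60 mm of the stand, so that a 120 mm loaf touching it is centred under the plate.
- plate (a point): Middle of the underside of the round steel pressing plate, 40 mm across, 8 mm thick, which hangs on a thin plunger from the gauge. With the lever up it is 90 mm above the table, 16 mm above a loaf lying on the base.
- dial (a point): Centre of the gauge's white dial face, which looks to the stand's -x. The black gauge is 74 mm across and 30 deep (stand's x from -14 to +18 mm); with the lever up its underside is 138 mm above the table (bush down to 130), its top 212; it moves down with the plate.
- column_top (a point): Top of the stand's steel column, diameter 32 mm, 332 mm above the table, at x = +100 mm of the stand. The grey head on it fills x from 32 to 128 mm, y from -78 to +32 mm, 150 to 260 mm above the table.
- lever (a joint): Lever angle, rad: 0 = up, where a return spring holds it; 1.0 = lower stop. Its axis is parallel to the stand's x, through y = -55, z = 200 mm of the stand; it reaches to the stand's -y side, 0.6 rad above level at 0, level at 0.6. It lowers the plate 33 mm per rad. With the loaf in place: touch at about 0.48, mid green at 0.74 (green from 0.67 to 0.81), red from 0.88.
- lever_grip (a point): Middle of the lever's black hand grip: a level bar, diameter 24 mm, parallel to the stand's x (x from -60 to +15 mm free, this point at x = -20), 145 mm from the lever's axis; 282 mm above the table with the lever up, 180 mm at mid green. Press it down from above, or pinch it across. It takes 2 to 4 N at first, about 7 N in the green; let go, it springs back up.
- needle (a joint): Red needle of the dial gauge, rad, clockwise seen from the front: 0 = no load (9 o'clock), 1.571 = 10 N (straight up), 3.142 = 20 N. Green band 7 to 13 N (1.10 to 2.04 rad), red band from 16 N (2.51 rad). The plate gives way 0.83 mm per newton, so 1 N is about 4 mm of grip travel.
- white_block: White cheese block, same size as the loaf; stays. Origin: centre of its underside.
- orange_block: Orange cheese block, same size as the loaf; stays. Origin: centre of its underside.
- tub: White tub with a blue lid, 100 mm across, 75 mm high; stays. Origin: centre of its underside.
- jar: Glass jar with a steel lid, 72 mm across, 110 mm high; stays. Origin: centre of its underside.
- marker: Marker pen lying flat, 130 mm long along its x, 17 mm thick; stays. Origin: its middle, underside.
- probe: White pocket thermometer with a thin steel probe, 195 mm long along its x, 18 mm high; stays. Origin: underside, near the root of the probe.
There are look-alikes about, which are no part of the job. There is more than one size of the loaf; the job needs the largest.

How it is judged:
By the outcome, as a careful person would: the job done as asked, in the order asked, and still so for the second after the job is handed in, while the arm keeps its last pose, push and grip.
It also fails if it takes over 72 s, if anything falls off the work surface, if the arm or the gripper's body presses on something with over 40 N, if the wrist force passes 120 N, or if a joint passes its speed limit or range.

## Robot

A 7-joint arm with a two-finger parallel gripper is mounted at the origin on the work surface. World frame = base frame: x ahead of the robot, y to its left, z up, the work surface at z = 0. Lengths are in m, angles in rad, forces in N, time in s.
With the tool pointing down it reaches from about 0.35 to 0.9 m from the base axis. Payload 19.9 kg.
Tool frame: the origin (TCP) lies between the finger pads; the fingertips stand 19 mm ahead of it and the grasp point (between the pads) is the TCP; z points along the fingers, y is the direction in which the jaws open and shut (so a half turn about z gives the same grasp; the last joint's range is limited). The gripper opens to 94 mm and grips with 3 to 60 N. Pads are 16 mm wide; open, the fingers measure 119 mm over their backs; the gripper's body (75 mm by 177 mm) begins 78 mm behind the grasp point.
Start: joints at [-1.349, 0.417, -0.01, 1.614, 0.005, 1.111, -0.053], TCP at [0.162, 0.604, 0.224] pointing down, gripper open.
Joint ranges: [-2.81, 2.81], [-0.39, 2.02], [-1.27, 1.25], [0.06, 2.57], [-1.19, 4.33], [0.19, 2], [-2.82, 2.82]. Speed limits (rad/s): [1.89, 1.89, 2.39, 2.39, 3.01, 3.01, 3.01].

## Interface

Orientations are given as a 3x3 rotation matrix whose columns are the frame's x, y, z axes.
In Python, from rig import robot gives the robot as it stands. Calls block until the motion is done:
- robot.move_ptp(position, orientation): joint-space move of the TCP to a pose.
- robot.move_linear(position, velocity=0.15, frame=None, threshold=None): straight line of the TCP; frame=None keeps the orientation; velocity is the mean speed in m/s. With threshold (N) it stops when the force on the tool has changed by that much, and returns True; else False.
- robot.goto_joints(angles): joint-space move.
- robot.gripper_to(opening): finger opening in m; the grip force is fixed at half the most; returns when the fingers have stopped.
- robot.pause(seconds).
- robot.ik(position, orientation): joint angles nearest the present ones, or None.
- robot.get_state(): the state.
- robot.grab_frame(name): name is "side" or "top"; returns the picture (420x560x3 uint8, red, green, blue); there is no depth.
- robot.camera_info(name): a dict with "fx", "fy", "cx", "cy" (pixels), "rvec" (rotation vector, rad) and "tvec" (3), from world to camera coordinates, as OpenCV has them. Camera axes: x right, y down, z forward; pixel columns grow to the right and rows downward; lengths in m; the calibration is good to about 2 mm. A picture is of the moment at which its call begins. camera_info takes no time and is no camera call.
A pose or a line that the arm cannot do raises robot.PlanningError and nothing moves.
- robot.sign_off(): hands the job in, once; it reports no verdict.
The state is a dict: "time": time; "qpos": joint angles; "joint_vel": joint speeds; "effort": joint torques, N m; "ee_pos": TCP position; "tool_rot": TCP orientation; "force": force on the tool from outside, world axes, zero at the start; "moment": the same for the moment, N m; "opening": finger opening in m.
Only numpy, scipy, OpenCV 4.12 (cv2) and the standard library are available. Lean on these libraries where they do the work, as an engineer would, in place of code of your own. Each camera call takes 0.05 s, during which the arm holds its last target.

## Working session

There is one attempt and no reset: what is moved stays moved. The work goes in short steps, each a Python script; the robot and the scene stay as the last script left them, time stands still between calls to the robot, and variables do not carry over. Pictures are saved under pics/ and viewed, and the job is handed in when it is done.

```bash
mkdir -p pics
python3 - <<'E'
from rig import robot
import cv2
for n in("side","top"):
    cv2.imwrite(f"pics/{n}0.png",robot.grab_frame(n)[:,:,::-1])
    print(n,robot.camera_info(n))
s=robot.get_state();print(s)
E
```

```text
side {'fx': 470.1945999795253, 'fy': 470.1945999795253, 'cx': 277.2824917307566, 'cy': 221.57065057435898, 'rvec': array([ 1.98396103, -0.80548387,  0.48639106]), 'tvec': array([-0.47754445,  0.33795002,  1.08827819])}
top {'fx': 522.7113042344454, 'fy': 522.7113042344454, 'cx': 277.809014873464, 'cy': 203.09659141453383, 'rvec': array([ 2.18546251, -2.15128599,  0.10820781]), 'tvec': array([-0.09498547,  0.57988142,  1.56120592])}
{'time': 0.1, 'qpos': array([-1.34951591,  0.41791627, -0.01026973,  1.61411523,  0.00467191,
        1.11071931, -0.05301089]), 'joint_vel': array([-1.48107428e-03, -3.56689227e-04, -1.24159630e-04, -9.94199745e-04,
       -6.81347533e-05,  1.49580902e-03, -9.92476532e-04]), 'effort': array([ 1.44829814e-03, -8.52596569e+01,  6.40412662e-01, -4.26703978e+01,
       -4.88242402e-02,  1.61859998e-02,  2.52333177e-05]), 'ee_pos': array([0.16229   , 0.60322171, 0.22388622]), 'tool_rot': array([[-9.65659566e-01,  2.59810613e-01, -2.20814673e-04],
       [ 2.59810696e-01,  9.65658928e-01, -1.11268840e-03],
       [-7.58565941e-05, -1.13184821e-03, -9.99999357e-01]]), 'force': array([ 0.19375237, -0.06732473,  0.34701764]), 'moment': array([0.01404795, 0.03190032, 0.00261863]), 'opening': 0.0941258450702484}
```

View pics/side0.png

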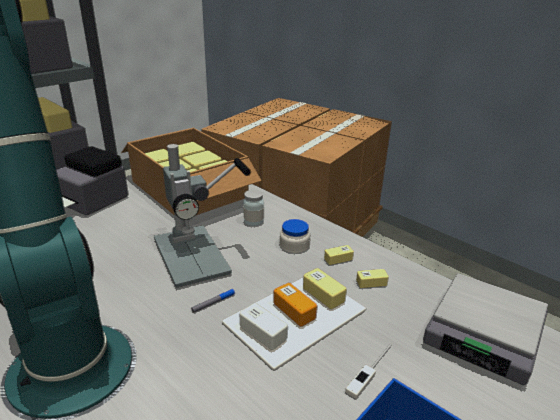

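View pics/top0.png

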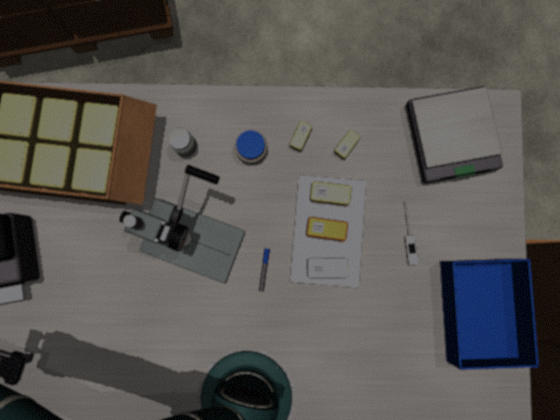

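The candidates for the sample, in the top picture, are the yellow loaf on the board (331,192), two small yellow loaves at (301,136) and (348,144), and the large yellow blocks in the carton (60,140). The one on the board fits: it is the large size and lies beside the white and orange blocks. I'll confirm this and measure in enlarged crops.

Run:
```python
import cv2
t=cv2.imread("pics/top0.png");s=cv2.imread("pics/side0.png")
cv2.imwrite("pics/c1.png",cv2.resize(t[165:295,280:380],None,fx=4.6,fy=4.6,interpolation=cv2.INTER_CUBIC))
cv2.imwrite("pics/c2.png",cv2.resize(t[160:290,110:255],None,fx=4.6,fy=4.6,interpolation=cv2.INTER_CUBIC))
cv2.imwrite("pics/c3.png",cv2.resize(s[140:290,150:270],None,fx=4,fy=4,interpolation=cv2.INTER_CUBIC))
```

```text
(no output)
```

View pics/c1.png

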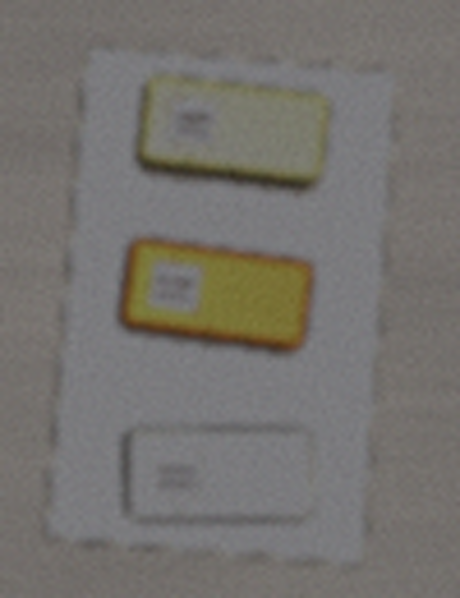

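View pics/c2.png

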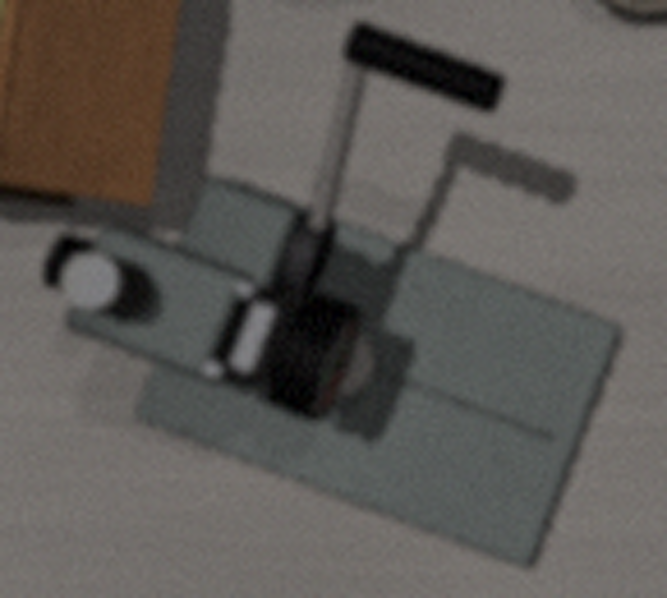

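View pics/c3.png

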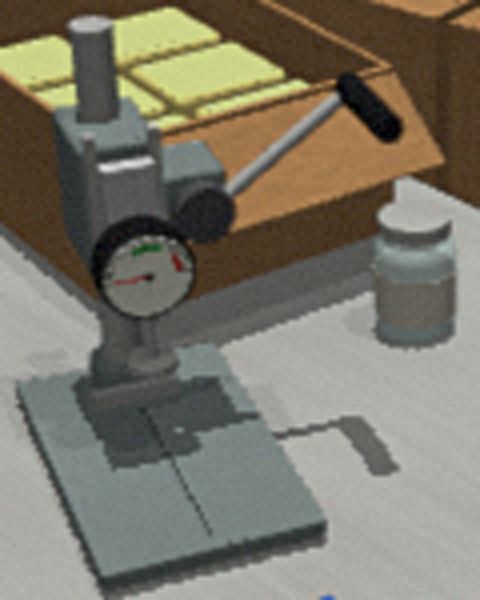

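```bash
cat > h.py <<'E'
import numpy as np,cv2
from scipy.optimize import least_squares,minimize
from rig import robot
C={n:robot.camera_info(n) for n in("side","top")}
def proj(n,P):
    c=C[n];K=np.array([[c['fx'],0,c['cx']],[0,c['fy'],c['cy']],[0,0,1.]])
    return cv2.projectPoints(np.asarray(P,float).reshape(-1,3),c['rvec'],c['tvec'],K,None)[0].reshape(-1,2)
def T(p,P):
    c,s=np.cos(p[2]),np.sin(p[2]);P=np.asarray(P,float).reshape(-1,3)
    return np.c_[p[0]+c*P[:,0]-s*P[:,1],p[1]+s*P[:,0]+c*P[:,1],P[:,2]]
E
cat > fit.py <<'E'
from h import *
def un(l,o,k): return (np.array(l,float)+.5)/k-.5+np.array(o)
# stand
M=[(-.15,-.085,.022),(-.15,.085,.022),(.13,.085,.022),(.13,-.085,.022),(.1,0,.332)]
ut=un([(621,328),(530,566),(137,413),(215,180),(91,281)],(110,160),4.6)
Ms=[(-.15,-.085,.022),(-.15,.085,.022),(.1,0,.332),(-.014,0,.175)]
us=un([(326,525),(105,577),(92,24),(149,277)],(150,140),4)
for use in("both","top","side"):
    f=lambda p:np.r_[(proj("top",T(p,M))-ut).ravel()*(use!="side"),(proj("side",T(p,Ms))-us).ravel()*(use!="top")]
    r=least_squares(f,[.65,.2,1.2],loss='soft_l1');print(use,r.x);
    if use=="both":
        print(f(r.x).reshape(-1,2).round(1)); sp=r.x
print("grip",T(sp,[(-.02,-.055-.145*np.cos(.6),.282)]), proj("top",T(sp,[(-.02,-.055-.145*np.cos(.6),.282)])),proj("side",T(sp,[(-.02,-.055-.145*np.cos(.6),.282)])))
# loaf silhouettes
masks={}
for n,(x0,y0,x1,y1) in {"top":(300,172,365,212),"side":(298,262,352,312)}.items():
    im=cv2.imread(f"pics/{n}0.png");h=cv2.cvtColor(cv2.GaussianBlur(im,(3,3),0),cv2.COLOR_BGR2HSV)
    m=((h[...,0]>22)&(h[...,0]<42)&(h[...,1]>55)).astype(np.uint8)
    k=np.zeros_like(m);k[y0:y1,x0:x1]=m[y0:y1,x0:x1]
    q,l,st,_=cv2.connectedComponentsWithStats(k);b=1+st[1:,4].argmax()
    pts=np.argwhere(l==b)[:,::-1].astype(np.int32)
    hull=cv2.convexHull(pts);masks[n]=hull.reshape(-1,2).astype(np.float32);print(n,st[b])
g=np.random.default_rng(0).normal(size=(150,3));g/=np.linalg.norm(g,axis=1)[:,None]
B=np.concatenate([(sx*.053,sy*.022,sz)+.007*g for sx in(-1,1) for sy in(-1,1) for sz in(.007,.045)])+[0,0,.012]
def cost(p,ns):
    c=0
    for n in ns:
        hh=cv2.convexHull(proj(n,T(p,B)).astype(np.float32)).reshape(-1,2)
        i=cv2.intersectConvexConvex(hh,masks[n])[0];a,b=cv2.contourArea(hh),cv2.contourArea(masks[n]);c+=1-i/(a+b-i)
    return c
for ns in(("top","side"),("top",),("side",)):
    r=min((minimize(cost,[x0,-.15,a],args=(ns,),method="Nelder-Mead",options=dict(initial_simplex=np.array([[x0,-.2,a],[x0+.03,-.2,a],[x0,-.17,a],[x0,-.2,a+.2]]),maxiter=400)) for a in(1.4,1.6) for x0 in(.52,.56)),key=lambda r:r.fun)
    print(ns,r.x,r.fun,proj("top",T(r.x,[(0,0,.064)])))
E
python3 fit.py
```

```text
both [0.46769599 0.18321878 1.22742063]
[[ 0.2 -0.6]
 [-0.2  0.6]
 [-1.   1. ]
 [ 3.  -0.6]
 [-0.2 -0. ]
 [ 0.8 -1.3]
 [-0.6  0.1]
 [-0.2  0.3]
 [ 0.3  0.5]]
top [0.4679334  0.18315919 1.23064393]
side [0.4675678  0.18324125 1.22152394]
grip [[0.62543947 0.10557934 0.282     ]] [[203.56329515 174.9089647 ]] [[242.52125315 167.41675372]]
top [310 183  39  22 118]
side [ 303  268   43   41 1026]
('top', 'side') [ 0.61351099 -0.24090269  1.45427936] 0.5492608571432855 [[329.95132099 191.99356068]]
('top',) [ 0.60955545 -0.23745356  1.5274943 ] 0.5206892856558676 [[328.78691961 193.29220492]]
('side',) [ 0.61352469 -0.24090887  1.45374631] 0.027324150008269488 [[329.95341758 191.98903503]]
```

```bash
cat > ov.py <<'E'
from h import *
g=np.random.default_rng(0).normal(size=(150,3));g/=np.linalg.norm(g,axis=1)[:,None]
def box(z):return np.concatenate([(sx*.053,sy*.022,sz)+.007*g for sx in(-1,1) for sy in(-1,1) for sz in(.007,.045)])+[0,0,z]
def overlay(src,n,p,z,out,c,k,col=(0,0,255)):
    im=cv2.imread(src);x0,y0,x1,y1=c
    im=cv2.resize(im[y0:y1,x0:x1],None,fx=k,fy=k,interpolation=cv2.INTER_CUBIC)
    h=cv2.convexHull(((proj(n,T(p,box(z)))-[x0,y0]+.5)*k-.5).astype(np.float32)).round().astype(int)
    cv2.polylines(im,[h],True,col,1);return cv2.imwrite(out,im)
E
python3 - <<'E'
from ov import *
p=[.6135,-.2409,1.4543]
overlay("pics/top0.png","top",p,.012,"pics/o1.png",(290,165,380,225),6)
overlay("pics/side0.png","side",p,.012,"pics/o2.png",(280,250,380,330),6)
a=cv2.imread("pics/o1.png");b=cv2.imread("pics/o2.png");b=cv2.resize(b,None,fx=.6,fy=.6)[:a.shape[0]]
w=np.zeros((650,600,3),np.uint8);w[:360,:540]=cv2.convertScaleAbs(a,alpha=1.6);w[360:650,:360]=b[:290]
cv2.imwrite("pics/o.png",w[:600] if 0 else cv2.resize(w,(550,596)))
E
```

```text
Traceback (most recent call last):
ValueError: could not broadcast input array from shape (288,360,3) into shape (290,360,3)
```

Run:
```python
import cv2,numpy as np
a=cv2.imread("pics/o1.png");b=cv2.imread("pics/o2.png");b=cv2.resize(b,None,fx=.6,fy=.6)
w=np.zeros((650,600,3),np.uint8);w[:360,:540]=cv2.convertScaleAbs(a,alpha=1.6);w[360:648,:360]=b
cv2.imwrite("pics/o.png",cv2.resize(w,(550,596)))
```

```text
(no output)
```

View pics/o.png

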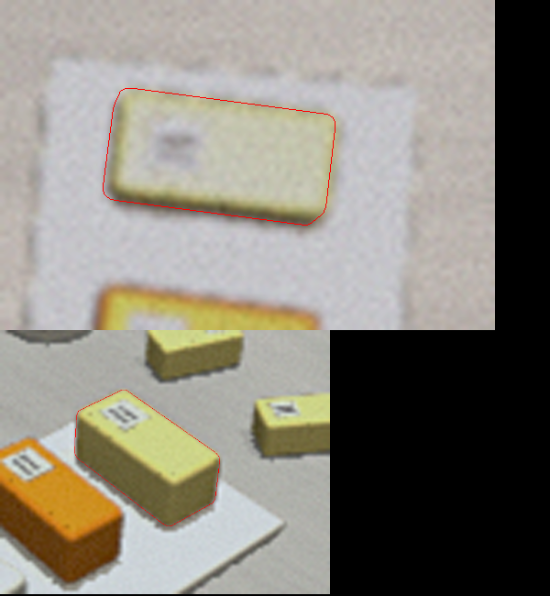

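The large loaf with the paper label on the board is confirmed at top (330,192). Its model outline matches the side view to within a pixel, and the small ones at side (340,255) and (372,278) are clearly shorter. Next, plan and pick.

```bash
cat >> h.py <<'E'
SP=np.array([.4677,.1832,1.2274]); LP=np.array([.6132,-.2415,1.4543])
def Rd(yaw,flip=1): # tool z down, tool y along +-(local y of yaw)
    y=flip*np.array([-np.sin(yaw),np.cos(yaw),0]);z=np.array([0,0,-1.]);return np.c_[np.cross(y,z),y,z]
def S(x,y,z): return T(SP,[(x,y,z)])[0]
def st():
    s=robot.get_state();print(round(s['time'],2),s['ee_pos'].round(4),s['force'].round(2),round(s['opening'],4))
E
python3 - <<'E'
from h import *
for f in(1,-1):
    for nm,p,y in[("pick",T(LP,[(-.032,0,.038)])[0],LP[2]),("above",T(LP,[(-.032,0,.4)])[0],LP[2]),("place",S(-.065,0,.048),SP[2]),("lev",S(-.03,-.175,.282),SP[2]),("lev2",S(-.03,-.2,.18),SP[2]),("levup",S(-.03,-.175,.4),SP[2])]:
        q=robot.ik(p,Rd(y,f));print(f,nm,p.round(3),None if q is None else np.round(q,2))
p=robot.get_state()['ee_pos'];print(robot.ik([p[0],p[1],.5],robot.get_state()['tool_rot']))
E
```

```text
1 pick [ 0.609 -0.273  0.038] [-0.29  1.03  1.08  1.64 -1.    1.11 -2.18]
1 above [ 0.609 -0.273  0.4  ] [-0.25  0.59  1.08  1.26 -0.51  1.57 -2.51]
1 place [0.446 0.122 0.048] [-0.36  0.4   0.03  2.14 -0.02  0.6   2.48]
1 lev [0.622 0.096 0.282] [-0.37  0.39  0.22  1.54 -0.09  1.23  2.67]
1 lev2 [0.646 0.088 0.18 ] [-0.27  0.51  0.12  1.59 -0.07  1.05  2.67]
1 levup [0.622 0.096 0.4  ] [-0.43  0.34  0.31  1.36 -0.1   1.46  2.68]
-1 pick [ 0.609 -0.273  0.038] [-0.24  0.96  0.97  1.64 -0.9   1.05  0.9 ]
-1 above [ 0.609 -0.273  0.4  ] [-0.29  0.64  1.19  1.26 -0.59  1.6   0.68]
-1 place [0.446 0.122 0.048] [-0.75  0.45  0.5   2.15 -0.36  0.62 -0.34]
-1 lev [0.622 0.096 0.282] [-0.71  0.45  0.71  1.55 -0.31  1.25 -0.3 ]
-1 lev2 [0.646 0.088 0.18 ] [-0.68  0.61  0.73  1.6  -0.44  1.1  -0.18]
-1 levup [0.622 0.096 0.4  ] [-0.71  0.39  0.73  1.37 -0.26  1.48 -0.34]
[-1.35884414e+00  3.18283806e-01  2.34229950e-03  1.14804959e+00
 -7.16256048e-04  1.67639425e+00 -4.87240428e-02]
```

Run:
```python
from h import *
s=robot.get_state();p=s['ee_pos']
robot.move_linear([p[0],p[1],.5],velocity=.25)
q=np.array(robot.get_state()['qpos']);q[0]=.42;robot.goto_joints(q);st()
R=Rd(LP[2],-1);a=lambda z:T(LP,[(-.032,0,z)])[0]
for z in(.3,.038):print(np.round(robot.ik(a(z),R),2))
robot.gripper_to(.086)
robot.move_ptp(a(.2),R);st()
print(robot.get_state()['qpos'].round(2))
cv2.imwrite("pics/top1.png",robot.grab_frame("top")[:,:,::-1]);cv2.imwrite("pics/side1.png",robot.grab_frame("side")[:,:,::-1])
```

```text
4.73 [ 0.557  -0.2824  0.4988] [ 0.04 -0.93 -0.12] 0.0942
[ 0.42  0.44 -0.06  1.4   0.03  1.3   0.24]
[ 0.42  0.7  -0.06  1.62  0.06  0.82  0.22]
6.27 [ 0.6101 -0.2738  0.2015] [0.28 0.97 0.1 ] 0.0864
[ 0.42  0.52 -0.06  1.52  0.04  1.11  0.23]
```

View pics/side1.png

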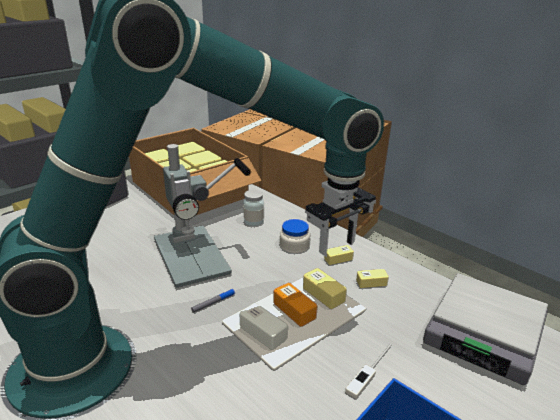

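The gripper hovers over the loaf with jaws across its width (fingers at side (323,240) and (352,225)), and nothing has been disturbed. Descend with a force guard.

Run:
```python
from h import *
R=Rd(LP[2],-1);a=lambda z:T(LP,[(-.032,0,z)])[0]
print(robot.move_linear(a(.075),velocity=.12));st()
print(robot.move_linear(a(.038),velocity=.05,threshold=8));st()
robot.gripper_to(.03);st()
print(robot.move_linear(a(.2),velocity=.1));st()
robot.pause(.2);st()
for n in("top","side"):cv2.imwrite(f"pics/{n}2.png",robot.grab_frame(n)[:,:,::-1])
```

```text
False
7.56 [ 0.6099 -0.2735  0.0758] [-0.04 -0.76  0.3 ] 0.0861
False
8.45 [ 0.6097 -0.2733  0.0382] [-0.94  0.08  0.2 ] 0.086
9.0 [ 0.6095 -0.2733  0.0381] [-1.21  0.26  2.29] 0.0581
False
10.77 [ 0.6093 -0.2732  0.1994] [ 0.75  0.42 -4.4 ] 0.058
10.97 [ 0.6094 -0.2732  0.1997] [-0.3   1.08 -4.23] 0.0579
```

View pics/side2.png

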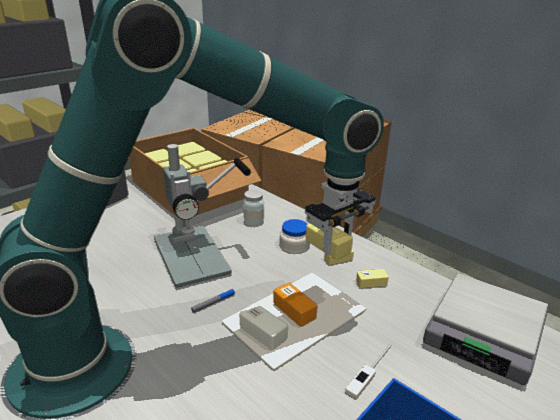

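The loaf is held level (58 mm opening, about 4 N weight), with the board spot empty and the other blocks unmoved. I'll bring it in front of the stand, then slide it in low under the plate.

Run:
```python
from h import *
R=Rd(SP[2],-1)
for x,z in((-.2,.2),(-.2,.056),(-.065,.056)):print(S(x,0,z).round(3),np.round(robot.ik(S(x,0,z),R),2))
robot.move_linear(S(-.2,0,.2),velocity=.15,frame=R);st()
robot.move_linear(S(-.2,0,.056),velocity=.1);st()
for n in("top","side"):cv2.imwrite(f"pics/{n}3.png",robot.grab_frame(n)[:,:,::-1])
t=cv2.imread("pics/top3.png")[150:300,110:300];s=cv2.imread("pics/side3.png")[140:340,120:320]
w=np.zeros((560,800,3),np.uint8)
t=cv2.resize(t,None,fx=2.2,fy=2.2);s=cv2.resize(s,None,fx=1.9,fy=1.9);w[:330,:418]=t;w[:380,420:800]=s
cv2.imwrite("pics/w3.png",w[:400])
```

```text
[ 0.4   -0.005  0.2  ] [ 0.11  0.04 -0.17  2.16  0.01  0.94 -0.42]
[ 0.4   -0.005  0.056] [ 0.06  0.3  -0.13  2.27  0.07  0.57 -0.48]
[0.446 0.122 0.056] [-0.17  0.39 -0.19  2.13  0.12  0.63 -0.79]
13.48 [ 0.4005 -0.0054  0.1999] [-0.61  0.82 -4.25] 0.0581
15.07 [ 0.4007 -0.0051  0.0564] [ 0.34 -0.4  -4.53] 0.0578
```

View pics/w3.png

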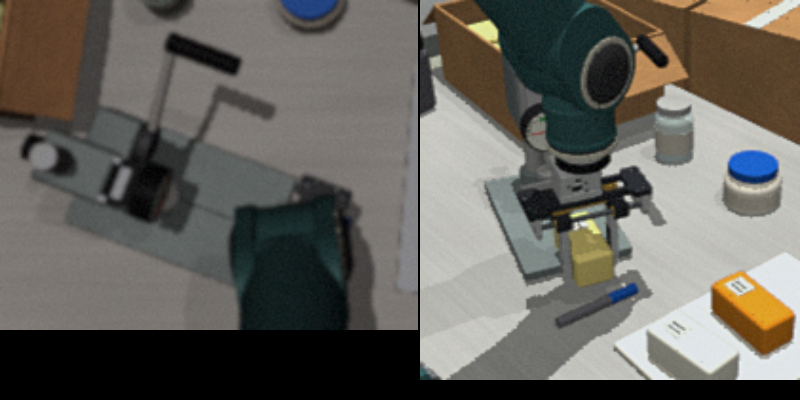

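Run:
```python
from h import *
print(robot.move_linear(S(-.07,0,.056),velocity=.08,threshold=8));st()
print(robot.move_linear(S(-.07,0,.044),velocity=.02,threshold=4));st()
for n in("top","side"):cv2.imwrite(f"pics/{n}4.png",robot.grab_frame(n)[:,:,::-1])
t=cv2.imread("pics/top4.png")[150:300,110:300];s=cv2.imread("pics/side4.png")[140:340,120:320]
w=np.zeros((560,800,3),np.uint8)
t=cv2.resize(t,None,fx=2.2,fy=2.2);s=cv2.resize(s,None,fx=1.9,fy=1.9);w[:330,:418]=t;w[:380,420:800]=s
cv2.imwrite("pics/w4.png",w[:400])
```

```text
False
16.95 [0.444  0.1169 0.056 ] [ 0.37  0.27 -3.97] 0.0575
True
17.4 [0.4441 0.1172 0.0477] [1.46 1.06 0.67] 0.0582
```

View pics/w4.png

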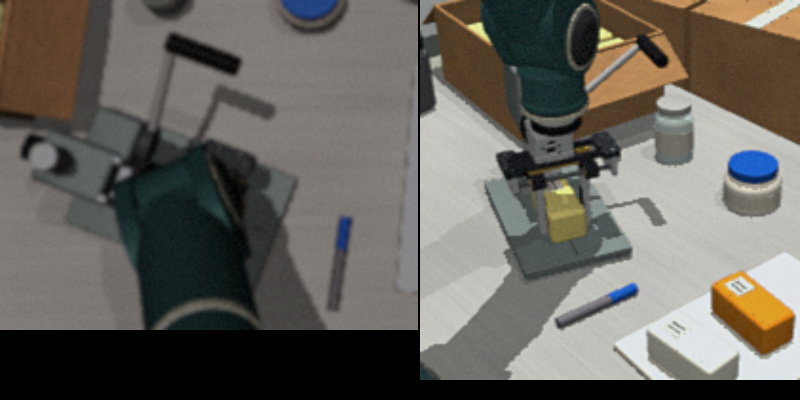

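Run:
```python
from h import *
robot.gripper_to(.075);st()
robot.move_linear(S(-.19,0,.0485),velocity=.12);st()
robot.gripper_to(.018)
for n in("top","side"):cv2.imwrite(f"pics/{n}5.png",robot.grab_frame(n)[:,:,::-1])
t=cv2.imread("pics/top5.png")[150:300,110:300];s=cv2.imread("pics/side5.png")[140:340,120:320]
w=np.zeros((560,800,3),np.uint8)
t=cv2.resize(t,None,fx=2.2,fy=2.2);s=cv2.resize(s,None,fx=1.9,fy=1.9);w[:330,:418]=t;w[:380,420:800]=s
cv2.imwrite("pics/w5.png",w[:400])
```

```text
17.99 [0.4436 0.117  0.0477] [-0.88  0.7   1.43] 0.0749
19.14 [0.404  0.0048 0.0485] [-0.72 -0.4  -0.5 ] 0.0753
```

View pics/w5.png

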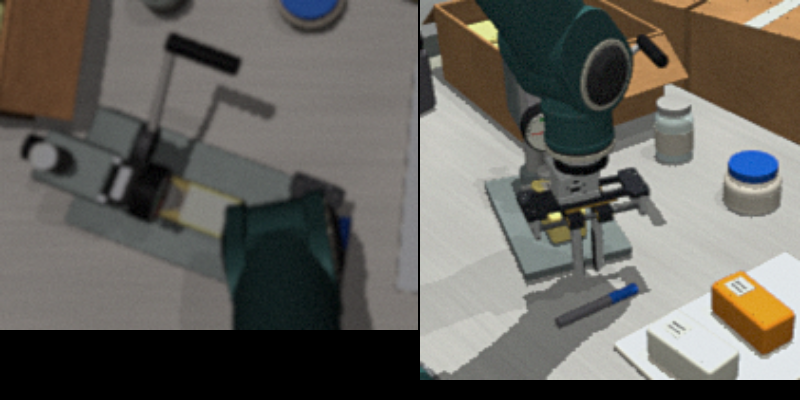

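The loaf is on the base, pointing along the line, with its rear part at crop (160–235,180–235) and the fingers clear behind it. Push it back to the stop.

Run:
```python
from h import *
loc=lambda:(lambda d:print("local x",round(d[0]*np.cos(SP[2])+d[1]*np.sin(SP[2]),4),"y",round(-d[0]*np.sin(SP[2])+d[1]*np.cos(SP[2]),4)))(robot.get_state()['ee_pos'][:2]-SP[:2])
robot.move_linear(S(-.125,0,.0485),velocity=.08)
print(robot.move_linear(S(-.08,0,.0485),velocity=.04,threshold=9));st();loc()
print(robot.move_linear(S(-.055,0,.0485),velocity=.015,threshold=7));st();loc()
robot.pause(.2);st();loc()
robot.move_linear(S(-.19,0,.05),velocity=.12)
robot.move_linear(S(-.2,0.0,.25),velocity=.2);st()
robot.move_linear(S(-.27,0,.42),velocity=.2);st()
for n in("top","side"):cv2.imwrite(f"pics/{n}6.png",robot.grab_frame(n)[:,:,::-1])
t=cv2.imread("pics/top6.png")[150:300,110:300];s=cv2.imread("pics/side6.png")[140:340,120:320]
w=np.zeros((560,800,3),np.uint8)
t=cv2.resize(t,None,fx=2.2,fy=2.2);s=cv2.resize(s,None,fx=1.9,fy=1.9);w[:330,:418]=t;w[:380,420:800]=s
cv2.imwrite("pics/w6.png",w[:400])
```

```text
False
22.47 [0.4408 0.108  0.0485] [0.17 0.16 0.5 ] 0.018
local x -0.0799 y -0.0
True
23.32 [0.444  0.1175 0.0483] [ 0.88  0.31 -0.15] 0.0181
local x -0.0699 y 0.0002
23.52 [0.4438 0.1173 0.0481] [-0.19 -0.43 -0.7 ] 0.0174
local x -0.0702 y 0.0003
25.82 [ 0.3999 -0.005   0.2491] [ 0.08 -0.2   0.2 ] 0.0182
26.89 [ 0.3766 -0.0707  0.4189] [-0.88  0.99 -0.38] 0.018
```

View pics/w6.png

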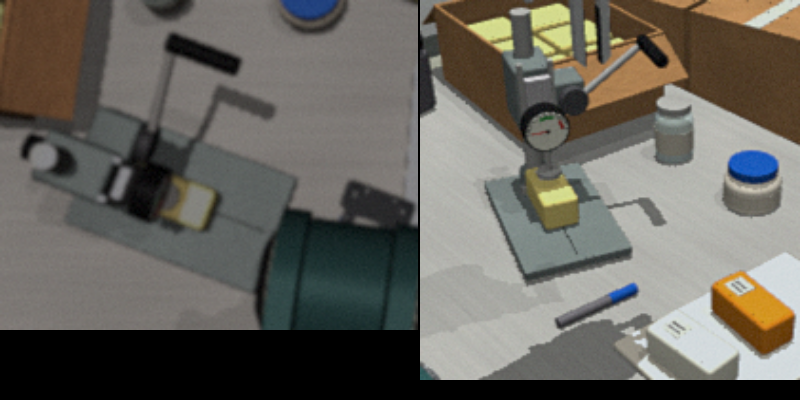

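Run:
```python
from ov import *
for dx,col in((0,(0,0,255)),):
    p=[*S(dx,0,0)[:2],SP[2]]
    overlay("pics/side6.png","side",p,.022,"pics/a.png",(155,215,225,275),8)
    overlay("pics/top6.png","top",p,.022,"pics/b.png",(150,210,240,270),5)
a=cv2.imread("pics/a.png");b=cv2.convertScaleAbs(cv2.imread("pics/b.png"),alpha=1.5)
w=np.zeros((790,560,3),np.uint8);w[:480]=a;w[485:785,:450]=b;cv2.imwrite("pics/ab.png",cv2.resize(w,None,fx=.75,fy=.75))
# profile: fit loaf from side silhouette? bottom front edges
im=cv2.imread("pics/side6.png");h=cv2.cvtColor(im,cv2.COLOR_BGR2HSV)
```

```text
(no output)
```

View pics/ab.png

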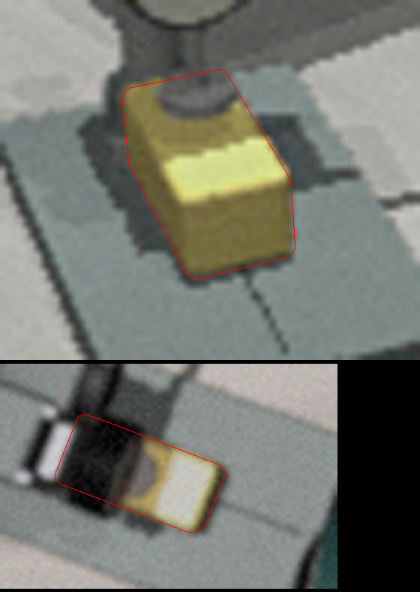

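The loaf matches the model of "centred, touching the stop" in the side view, and the plate sits over its middle. Now the lever: pinch the grip.

```bash
cat >> h.py <<'E'
def L(th,x=-.03,dz=0): return S(x,-.055-.145*np.cos(.6-th),.2+.145*np.sin(.6-th)+dz)
E
python3 - <<'E'
from h import *
R=Rd(SP[2],-1)
for p in(L(0,dz=.12),L(0),L(.74)):print(p.round(3),np.round(robot.ik(p,R),2))
robot.gripper_to(.055)
robot.move_linear(L(0,dz=.12),velocity=.15,frame=R);st()
print(robot.move_linear(L(0,dz=.03),velocity=.08,threshold=6));st()
for n in("top","side"):cv2.imwrite(f"pics/{n}7.png",robot.grab_frame(n)[:,:,::-1])
t=cv2.imread("pics/top7.png")[150:300,110:300];s=cv2.imread("pics/side7.png")[60:260,150:350]
w=np.zeros((560,800,3),np.uint8)
t=cv2.resize(t,None,fx=2.2,fy=2.2);s=cv2.resize(s,None,fx=1.9,fy=1.9);w[:330,:418]=t;w[:380,420:800]=s
cv2.imwrite("pics/w7.png",w[:400])
E
```

```text
[0.622 0.096 0.402] [ 0.04  0.35 -0.34  1.34  0.11  1.48 -0.63]
[0.622 0.096 0.282] [ 0.04  0.4  -0.33  1.52  0.13  1.24 -0.65]
[0.645 0.088 0.18 ] [ 0.03  0.52 -0.29  1.58  0.16  1.07 -0.65]
29.87 [0.6219 0.0958 0.4022] [-0.62  0.01 -0.43] 0.0546
False
31.14 [0.6223 0.0962 0.3124] [ 0.02  0.05 -0.1 ] 0.0548
```

View pics/w7.png

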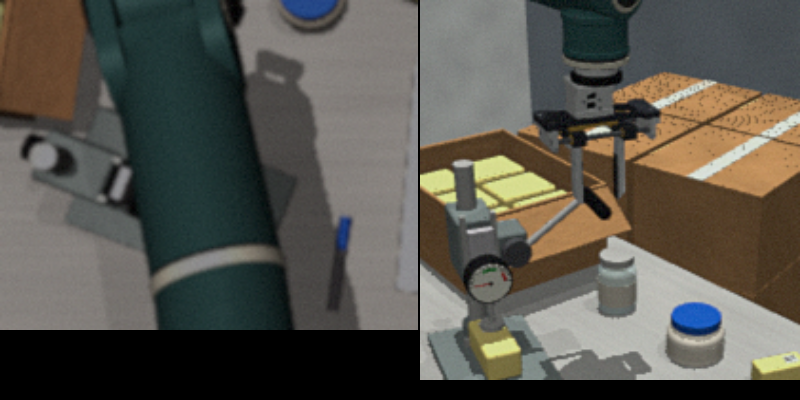

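The fingers straddle the bar at crop (597,200), and the dial at (489,283) is visible in the side view. Descend, pinch and start lowering.

Run:
```python
from h import *
print(robot.move_linear(L(0),velocity=.05,threshold=6));st()
robot.gripper_to(.015);st()
for th in(.15,.3,.42): 
    robot.move_linear(L(th),velocity=.04);st()
cv2.imwrite("pics/side8.png",robot.grab_frame("side")[:,:,::-1])
s=cv2.imread("pics/side8.png")
cv2.imwrite("pics/w8.png",np.hstack([cv2.resize(s[80:260,160:340],(450,450)),cv2.resize(s[185:230,165:210],(340,450)) if 0 else cv2.resize(s[185:230,165:200],(350,450),interpolation=cv2.INTER_CUBIC)]))
```

```text
False
31.99 [0.6222 0.0962 0.282 ] [-0.65 -0.25 -0.49] 0.0546
32.59 [0.6217 0.0963 0.2817] [-4.15  0.84 -0.39] 0.0232
33.28 [0.6318 0.0926 0.2629] [-7.19 -0.04  2.41] 0.0233
33.98 [0.6392 0.0899 0.2427] [-7.43  0.3   2.24] 0.0229
34.56 [0.6431 0.0885 0.2258] [-8.21  0.43  3.8 ] 0.023
```

View pics/w8.png

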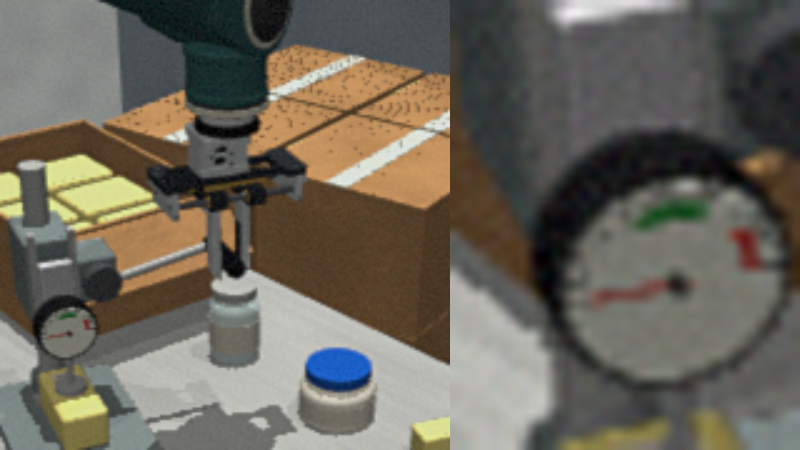

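The bar is pinched (23 mm), the lever is coming down, and the needle is still at zero (9 o'clock). Lower gently to 0.62, then 0.70, and look.

Run:
```python
from h import *
o=[]
for th in(.52,.62,.70):
    robot.move_linear(L(th),velocity=.025);robot.pause(.2);st()
    s=robot.grab_frame("side")[:,:,::-1]; o.append(cv2.resize(s[185:240,160:205],(266,325),interpolation=cv2.INTER_CUBIC))
cv2.imwrite("pics/w9.png",np.hstack(o))
```

```text
35.54 [0.6448 0.0879 0.2117] [-8.89 -0.3   6.78] 0.0235
36.52 [0.6454 0.0877 0.1973] [-7.67 -0.45  6.36] 0.023
37.39 [0.645  0.0878 0.1861] [-7.85 -0.04  9.87] 0.0231
```

View pics/w9.png

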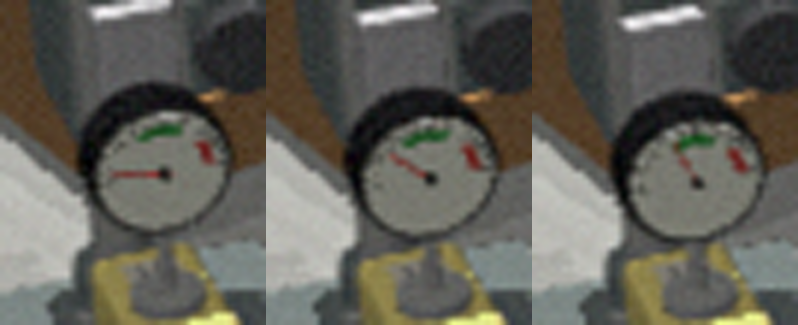

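Run:
```python
from h import *
robot.move_linear(L(.75),velocity=.012);robot.pause(.2);st()
s=robot.grab_frame("side")[:,:,::-1];cv2.imwrite("pics/side10.png",s)
cv2.imwrite("pics/w10.png",cv2.resize(s[185:240,160:205],(450,550),interpolation=cv2.INTER_CUBIC))
```

```text
38.39 [0.6444 0.088  0.1789] [-6.35 -1.21  8.7 ] 0.0234
```

View pics/w10.png

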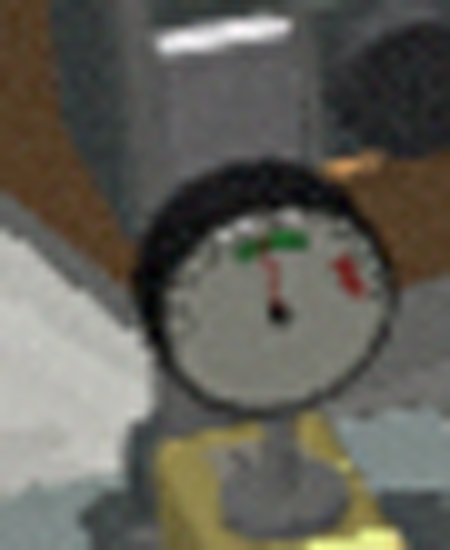

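The needle runs from the pivot (278,312) to a tip at (265,240), inside the green band (235–305), near its middle. Hold and recheck.

Run:
```python
from h import *
robot.pause(2.2);a=robot.grab_frame("side")[:,:,::-1];robot.pause(2.2);st()
s=robot.grab_frame("side")[:,:,::-1]
c=lambda i:cv2.resize(i[185:240,160:205],(225,275),interpolation=cv2.INTER_CUBIC)
w=np.zeros((420,790,3),np.uint8);w[:,:560]=s;w[:275-65,565:790]=c(a)[:210];w[210:420,565:790]=c(s)[:210];cv2.imwrite("pics/w11.png",w)
```

```text
42.89 [0.6444 0.0881 0.1789] [-7.05 -0.69  8.57] 0.0231
```

View pics/w11.png

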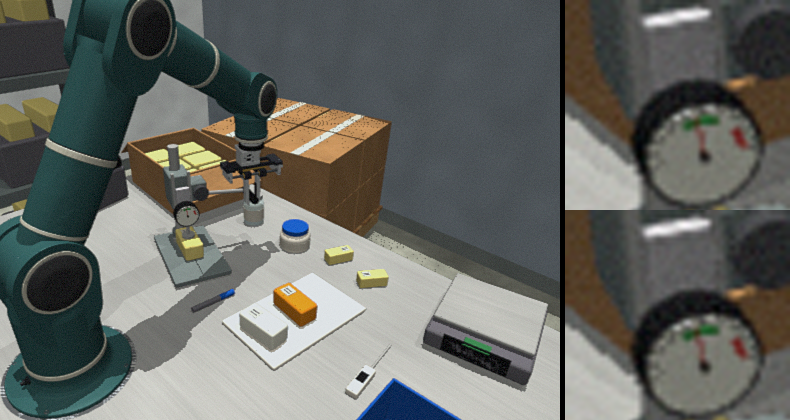

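In both pictures, 2.2 s apart, the needle is steady in the green. The loaf is under the plate and everything else is where it was.

```bash
python3 -c "
from rig import robot
print(robot.sign_off())"
```

```text
the job is handed in; nothing more can be done
None
```

The firmness check is done and handed in. The arm is still pinching the lever grip, with the gauge needle in the green band.

- **Loaf:** I took the large loaf from the white board and laid it lengthwise on the stand's base. I then pushed it back until the force guard tripped at the stop. In the side view it matched "centred, touching the stop" closely. The top-view outline differed by under about a pixel (roughly 2 mm), within calibration error and blur.
- **Lever:** I brought it down in steps to about 0.75 rad. The needle read about 80° from the zero mark (about 9 N), just short of mid-green, and never came near red. It stayed there for over 4 s.
- **Rest of the scene:** in the last side picture the other cheeses, tub, jar, marker and probe looked unmoved. The job was at 43 s of the 72 s allowed at the last check before sign-off. The force on the tool stayed around 10 N or less in the readings I printed.

No checks failed. My colour mask for the loaf was poor in the first top picture, so I located the loaf mainly from the side view.

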